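Put the swapped tool holders back into their own sockets

TASK

In the blue tool rack the holders with the red, blue and yellow rings stand in one another's sockets. Put each one into the socket of its own colour, upright and fully seated, parking a holder in the empty black socket on the way, and leave the black socket empty at the end. Never let a holder tip over or lay it down, and do not disturb the face mill and the drill chuck in the grey sockets.

Things in the scene. Friction and masses are not known exactly. Their poses are not given: they have to be found in the camera images.
- holder_red: steel tool holder with red ring and straight 10 mm end mill, upright in a socket. Origin on its axis at the lower tip, z up. Heights over origin: stud 12 mm wide to 20; taper, 18 mm wide at 20, 32 mm at 68; flange 46 mm wide, 68 to 90 (underside rests on the socket's rim); red ring 46 mm wide to 97; round body and nut to grip, 28 mm wide, 97 to 137; cutter to 155. 0.4 to 0.75 kg. Yaw random, of no matter.
- holder_blue: steel tool holder with blue ring and thin 8 mm brass-coloured drill, upright in a socket. Origin on its axis at the lower tip, z up. Heights over origin: stud 12 mm wide to 20; taper, 18 mm wide at 20, 32 mm at 68; flange 46 mm wide, 68 to 90 (underside rests on the socket's rim); blue ring 46 mm wide to 97; round body and nut to grip, 28 mm wide, 97 to 137; cutter to 155. 0.4 to 0.75 kg. Yaw random, of no matter.
- holder_yellow: steel tool holder with yellow ring and pointed 12 mm copper-coloured drill, upright in a socket. Origin on its axis at the lower tip, z up. Heights over origin: stud 12 mm wide to 20; taper, 18 mm wide at 20, 32 mm at 68; flange 46 mm wide, 68 to 90 (underside rests on the socket's rim); yellow ring 46 mm wide to 97; round body and nut to grip, 28 mm wide, 97 to 137; cutter to 155. 0.4 to 0.75 kg. Yaw random, of no matter.
- socket_red: fixed red plastic socket in the rack: collar 68 mm wide, open upright bore 35 mm wide that a taper centres itself in. Home of the red-ringed holder; another stands in it at the start. Origin on the bore's axis at the underside, z up; rim 84 mm above it, so a seated holder's origin is 16 mm above the socket's. x points across the rack's 2 rows, y along the rows of 3; socket pitch 95 mm both ways.
- socket_blue: fixed blue plastic socket in the rack: collar 68 mm wide, open upright bore 35 mm wide that a taper centres itself in. Home of the blue-ringed holder; another stands in it at the start. Origin on the bore's axis at the underside, z up; rim 84 mm above it, so a seated holder's origin is 16 mm above the socket's. x points across the rack's 2 rows, y along the rows of 3; socket pitch 95 mm both ways.
- socket_yellow: fixed yellow plastic socket in the rack: collar 68 mm wide, open upright bore 35 mm wide that a taper centres itself in. Home of the yellow-ringed holder; another stands in it at the start. Origin on the bore's axis at the underside, z up; rim 84 mm above it, so a seated holder's origin is 16 mm above the socket's. x points across the rack's 2 rows, y along the rows of 3; socket pitch 95 mm both ways.
- socket_black: fixed black plastic socket in the rack: collar 68 mm wide, open upright bore 35 mm wide that a taper centres itself in. The spare one, empty at the start. Origin on the bore's axis at the underside, z up; rim 84 mm above it, so a seated holder's origin is 16 mm above the socket's. x points across the rack's 2 rows, y along the rows of 3; socket pitch 95 mm both ways.
- face_mill: bystander: tool holder with a dark face mill with gold inserts, no coloured ring, in a grey socket; not part of the job, leave it standing. Same stud, taper and flange as the others (origin at the stud's tip), mill head 40 mm in diameter, top 132 mm above the origin.
- drill_chuck: bystander: tool holder with a black keyless drill chuck, no coloured ring, in a grey socket; not part of the job, leave it standing. Same stud, taper and flange as the others (origin at the stud's tip), chuck 38 mm in diameter, top 146 mm above the origin.
Things that resemble listed ones, but are neither listed nor needed, are in the scene too. Leave any pink look-alike of the holder_yellow alone.

How it is judged:
By the outcome, as a careful person would: the job done as asked, in the order asked, and still so for the second after the job is handed in, with the robot touching nothing.
It also fails if it takes over 99 s, if anything falls off the work surface, if the arm or the gripper's body presses on something with over 40 N, if the wrist force passes 120 N, or if a joint passes its speed limit or range.

ROBOT

A 7-joint arm with a two-finger parallel gripper is mounted at the origin on the work surface. World frame = base frame: x ahead of the robot, y to its left, z up, the work surface at z = 0. Lengths are in m, angles in rad, forces in N, time in s.
With the tool pointing down it reaches from about 0.425 to 0.95 m from the base axis. Payload 4.7 kg.
Tool frame: the origin (TCP) lies at the very end of the fingers, on their centre line; the grasp point (between the pads) lies 19 mm behind it; z points along the fingers, y is the line along which they close (so a half turn about z gives the same grasp; the last joint's range is limited). The gripper opens to 85 mm and grips with 20 to 120 N. Pads are 22 mm wide; open, the fingers measure 114 mm over their backs; the gripper's body (76 mm by 85 mm) begins 54 mm behind the grasp point. The pads swing forward as they close: fully open they stand 13 mm farther back than shut.
Start: joints at [1.145, 0.469, -0.049, 1.532, 0.024, 1.141, -0.082], TCP at [0.261, -0.623, 0.231] pointing down, gripper open.
Joint ranges: [-2.59, 2.59], [-0.33, 1.99], [-1.39, 1.29], [0.1, 2.45], [-1.04, 4.18], [0.21, 1.99], [-2.66, 2.66]. Speed limits (rad/s): [2.57, 2.57, 3.14, 3.14, 3.14, 3.14, 3.14].

INTERFACE

Orientations are given as a 3x3 rotation matrix whose columns are the frame's x, y, z axes.
In Python, from cell import * gives the robot as it stands.
- The arm moves only by the tool apply_moves, never from a script. Its argument "moves" is a list of rows, each an object with "offset": the shift along the tool's x, y, z in m, a list of three; "turn": the turn, a rotation vector about the tool's x, y, z in degrees, a list of three. A call has exactly 10 rows; each row shifts and turns the commanded pose from where the row before left it, along the tool's axes as they then stand; what a row does not reach is not made up. A row lasts 1/8 s, in which the tool goes at most 62.5 mm and 10.7 degrees, less where a joint would pass 70% of its speed; a pose out of reach is approached as far as the arm can. A call is refused whole if a number of a shift passes 0.0625 or a number of a turn 10.7, either way. A call with a gripper value outside its range is refused whole. "claw" is the opening, from 0 (shut) to 1 (fully open), set as the call begins (left out, the last holds). The fingers move at their own pace and stop on an object; the grip force is fixed at half the most. Time passes only in rows, so rows that do not move let the fingers close, or fill a call up. It gives the time, the measured TCP pose, the force, the opening and the grip force at its end, in the units of the state.
- state(): the state, without advancing time (a new reading comes with each control period).
- read_camera(name): name is "scene" or "top" or "wrist"; returns a dict with "image" (400x640x3 uint8, red, green, blue), "vfov" (degrees; the focal length in pixels is half the picture's height over the tangent of half this angle, whatever the lens; pixels are square), "cx", "cy" (the principal point, pixels), "origin" and "orientation" of the camera in the world. Camera axes: x right, y up, looking along -z (the intrinsics and any distortion apply to the point x, -y, -z); pixel columns grow to the right and rows downward; lengths in m; the calibration is good to about 2 mm. A picture is of the moment at which its call begins. There is no depth.
- sign_off(): hands the job in; it is judged then, once.
Trained networks look in a picture, given as the dict that the camera call returned (one of the last four; its "shot" number tells which), for a name from the list of things; names that differ only in an ending like _2 or _b are one class to them, and where a whole thing is asked for, a point or a joint stands for the part that bears it (a point fixed in the world has none). Each returns a list of dicts, best first, with "p" (0 to 1); they miss things now and then, are a little off and sometimes report something else, mostly with a low value. They report only what shows in the picture. A call takes as long as a camera call. They do not tell look-alikes from the thing itself.
- silhouettes(picture, query): "mask" (400x640 bool, what is visible of it).
- landmark_of(picture, query): "position" ([x, y, z] in m, in the coordinates of the camera as it stood for that picture, good to about 4 mm: a listed point, or the origin of a listed thing).
The state is a dict: "time": time; "joints": joint angles; "joint_velocities": joint speeds; "effort": joint torques, N m; "tcp_pos": TCP position; "tcp_rot": TCP orientation; "wrist_force": force on the tool from outside, world axes, zero at the start; "ft_torque": the same for the moment, N m; "gripper_width": finger opening in m; "grasp_force": force on a finger pad.
Only numpy, scipy, OpenCV 4.12 (cv2) and the standard library are available. Lean on these libraries where they do the work, as an engineer would, in place of code of your own. Each camera call takes 0.05 s, during which the arm holds its last target. There are 200 camera calls.

## Working session

There is one attempt and no reset: what is moved stays moved. The work goes in short steps, Python scripts to look and compute and a tool call to move; the robot and the scene stay as the last step left them, time stands still between calls to the robot, and variables do not carry over. Pictures are saved under pics/ and viewed, at most 14 in all, crops included, and the job is handed in when it is done.

Besides the shell and the picture viewer there is one more tool, called after "Request:" as a command line: name --argument value ..., lists and objects as JSON in quotes. apply_moves: Moves the arm, as the interface text tells. Its arguments: {"type":"object","properties":{"moves":{"type":"array","items":{"type":"object","properties":{"offset":{"type":"array","items":{"type":"number"}},"turn":{"type":"array","items":{"type":"number"}}}}},"claw":{"type":"number"}},"required":["moves"]}

```bash
ls; mkdir -p pics; cat > h.py <<'E'
from cell import *
import numpy as np, cv2
def save(p,n): cv2.imwrite('pics/'+n,p['image'][:,:,::-1])
def f(p): return p['image'].shape[0]/2/np.tan(np.radians(p['vfov'])/2)
def world(p,c): return np.array(p['origin'])+np.array(p['orientation'])@np.array(c)
def ray(p,u,v,z):
    d=np.array(p['orientation'])@np.array([(u-p['cx'])/f(p),-(v-p['cy'])/f(p),-1]); o=np.array(p['origin'])
    return o+d*(z-o[2])/d[2]
def proj(p,w):
    c=np.array(p['orientation']).T@(np.array(w)-np.array(p['origin']))
    return p['cx']+f(p)*c[0]/-c[2], p['cy']-f(p)*c[1]/-c[2]
E
python3 - <<'E'
from h import *
s=state(); print({k:np.round(v,3).tolist() for k,v in s.items()})
for n in ['scene','top']:
    p=read_camera(n); save(p,n+'0.png'); print(n,{k:np.round(v,3).tolist() for k,v in p.items() if k!='image'})
    for q in ['holder_red','holder_blue','holder_yellow','socket_red','socket_blue','socket_yellow','socket_black','face_mill','drill_chuck']:
        for r in landmark_of(p,q): 
            w=world(p,r['position']); print(q,round(r['p'],2),np.round(w,3),np.round(proj(p,w)))
E
```

```text
pics
{'time': 0.0, 'joints': [1.145, 0.469, -0.049, 1.534, 0.024, 1.141, -0.082], 'joint_velocities': [0.0, 0.003, 0.0, 0.001, 0.0, -0.0, 0.0], 'effort': [0.0, -51.031, -0.047, -23.772, 0.011, 0.007, -0.0], 'tcp_pos': [0.261, -0.622, 0.23], 'tcp_rot': [[0.922, 0.386, -0.001], [0.386, -0.922, 0.002], [-0.0, -0.002, -1.0]], 'wrist_force': [0.126, -0.335, -0.236], 'ft_torque': [-0.038, -0.014, 0.038], 'grasp_force': 0.0, 'gripper_width': 0.085}
scene {'vfov': 52.577, 'cx': 320.906, 'cy': 205.599, 'origin': [1.023, 0.014, 0.642], 'orientation': [[-0.005, -0.818, 0.575], [1.0, -0.011, -0.008], [0.013, 0.574, 0.818]], 'shot': 1}
holder_red 0.58 [0.497 0.206 0.007] [412. 174.]
holder_blue 0.67 [0.593 0.114 0.018] [371. 209.]
holder_blue 0.54 [0.587 0.118 0.005] [372. 211.]
holder_yellow 0.86 [0.59  0.022 0.019] [321. 207.]
holder_yellow 0.65 [0.495 0.209 0.008] [414. 173.]
holder_yellow 0.58 [ 0.728 -0.015 -0.002] [300. 280.]
socket_red 0.9 [0.591 0.024 0.012] [323. 210.]
socket_blue 0.86 [0.496 0.205 0.009] [412. 173.]
socket_yellow 0.82 [0.589 0.115 0.005] [370. 212.]
socket_black 0.88 [0
[... 152 characters left out ...]
 315.732, 'cy': 206.747, 'origin': [0.505, 0.056, 0.699], 'orientation': [[0.019, 0.993, -0.116], [-0.999, 0.024, 0.04], [0.043, 0.115, 0.992]], 'shot': 2}
holder_red 0.82 [0.495 0.211 0.017] [188. 266.]
holder_blue 0.68 [0.594 0.115 0.021] [257. 198.]
holder_yellow 0.93 [0.598 0.024 0.017] [319. 198.]
holder_yellow 0.6 [ 0.726 -0.015 -0.002] [345. 118.]
socket_red 0.7 [0.595 0.021 0.001] [320. 201.]
socket_blue 0.65 [0.499 0.213 0.008] [188. 263.]
socket_yellow 0.67 [0.594 0.117 0.004] [257. 200.]
socket_yellow 0.58 [0.596 0.025 0.021] [318. 199.]
socket_black 0.73 [0.497 0.118 0.005] [254. 265.]
face_mill 0.78 [0.499 0.019 0.019] [321. 265.]
drill_chuck 0.56 [0.593 0.211 0.021] [191. 198.]
```

View pics/scene0.png

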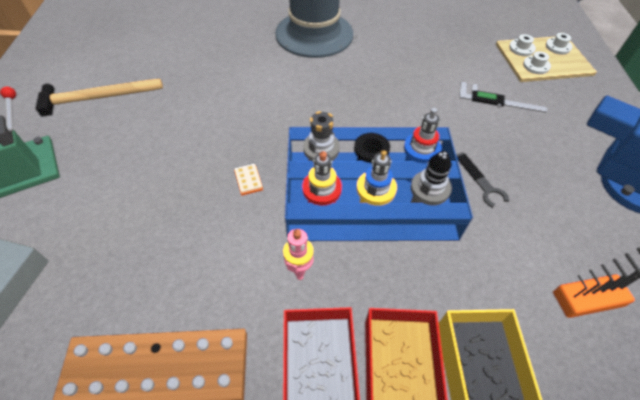

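View pics/top0.png

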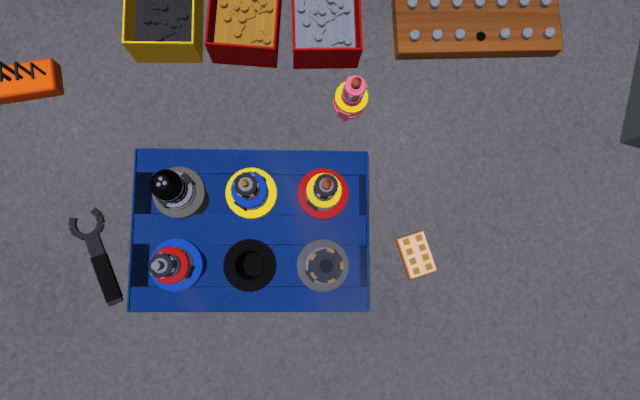

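The scene picture shows the rack. Its front row has the yellow holder in the red socket (322,175), the blue holder in the yellow socket (378,175) and the chuck in grey (437,178). Its back row has the face mill (322,135), the empty black socket (372,147) and the red holder in the blue socket (427,130). The top picture agrees.

Possible mix-ups:
- **holder_yellow:** the ringed one in the red socket (322,175), or the pink look-alike with a yellow ring (298,250), which is to be left alone.
- **holder_blue:** only the one at (378,175).
- **holder_red:** only the one at (427,130).

I'll fit the socket grid and check it on one close crop.

```bash
cat > fit.py <<'E'
from h import *
from scipy.optimize import least_squares
G={'socket_red':(1,0),'socket_yellow':(1,1),'drill_chuck':(1,2),'face_mill':(0,0),'socket_black':(0,1),'socket_blue':(0,2),'holder_yellow':(1,0),'holder_blue':(1,1),'holder_red':(0,2)}
obs=[];ps={}
for k in range(3):
  for n in ['scene','top']:
    p=ps[n]=read_camera(n)
    for q in G:
      for r in landmark_of(p,q)[:1]:
        obs.append((q,n,world(p,r['position'])))
def model(t,q):
    i,j=G[q];c,s=np.cos(t[2]),np.sin(t[2]);a,b=.095*i,.095*j
    return np.array([t[0]+c*a-s*b,t[1]+s*a+c*b,t[3]+(0 if 'socket' in q else .016)])
for sel in (['scene'],['top'],['scene','top']):
    o=[x for x in obs if x[1] in sel]
    t=least_squares(lambda t:np.concatenate([x[2]-model(t,x[0]) for x in o]),[.497,.02,0,.004],loss='soft_l1',f_scale=.004).x
    print(sel,np.round(t,4),len(o))
for q in G: print(q,np.round(model(t,q),4))
p=ps['top']; im=p['image'][:,:,::-1].copy(); im=cv2.resize(im[130:330,110:390],None,fx=2.7,fy=2.7,interpolation=cv2.INTER_CUBIC)
for q in G:
  if 'socket' in q:
    m=model(t,q)
    pts=np.array([[(np.array(proj(p,m+[r*np.cos(a),r*np.sin(a),.084]))-[110,130])*2.7 for a in np.linspace(0,6.28,60)] for r in (.034,)]).astype(np.int32)
    cv2.polylines(im,pts,True,(0,255,0),1)
cv2.imwrite('pics/fit.png',im)
E
python3 fit.py
```

```text
['scene'] [0.4973 0.0192 0.0092 0.0042] 22
['top'] [0.5005 0.0206 0.0223 0.0041] 27
['scene', 'top'] [0.4994 0.0199 0.018  0.0042] 49
socket_red [0.5944 0.0216 0.0042]
socket_yellow [0.5927 0.1166 0.0042]
drill_chuck [0.591  0.2116 0.0202]
face_mill [0.4994 0.0199 0.0202]
socket_black [0.4977 0.1149 0.0042]
socket_blue [0.496  0.2099 0.0042]
holder_yellow [0.5944 0.0216 0.0202]
holder_blue [0.5927 0.1166 0.0202]
holder_red [0.496  0.2099 0.0202]
```

View pics/fit.png

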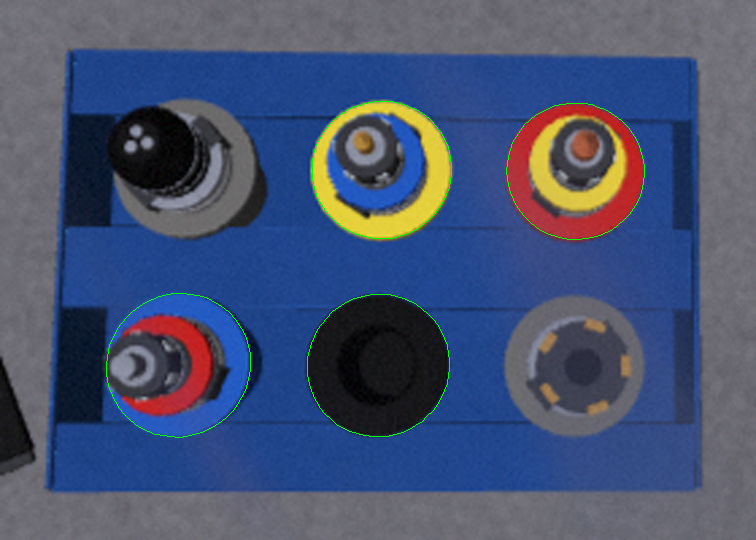

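The green rims line up with the collars to within about 1 px. The crop confirms yellow in red (575,150), blue in yellow (370,160), red in blue (150,365) and black empty (378,365). Now I'll turn the tool square to the world and move over the blue holder.

Request:
apply_moves --claw 0.65 --moves '[{"offset": [0, 0, -0.02], "turn": [0, 0, 7.57]}, {"offset": [0, 0, -0.02], "turn": [0, 0, 7.57]}, {"offset": [0, 0, -0.02], "turn": [0, 0, 7.57]}, {"offset": [0.021, -0.046, 0], "turn": [0, 0, 0]}, {"offset": [0.021, -0.046, 0], "turn": [0, 0, 0]}, {"offset": [0.021, -0.046, 0], "turn": [0, 0, 0]}, {"offset": [0.021, -0.046, 0], "turn": [0, 0, 0]}, {"offset": [0.021, -0.046, 0], "turn": [0, 0, 0]}, {"offset": [0.021, -0.046, 0], "turn": [0, 0, 0]}, {"offset": [0.021, -0.046, 0], "turn": [0, 0, 0]}]'

```text
time: 5.25
tcp_pos: [0.4083, -0.2989, 0.2916]
tcp_rot: [[1.0, 0.0, 0.001], [0.0, -1.0, -0.001], [0.001, 0.001, -1.0]]
wrist_force: [0.5, 0.4, -0.2]
gripper_width: 0.0557
grasp_force: 0.0
```

Request:
apply_moves --moves '[{"offset": [0.0205, -0.0462, 0]}, {"offset": [0.0205, -0.0462, 0]}, {"offset": [0.0205, -0.0462, 0]}, {"offset": [0.0205, -0.0462, 0]}, {"offset": [0.0205, -0.0462, 0]}, {"offset": [0.0205, -0.0462, 0]}, {"offset": [0.0205, -0.0462, 0]}, {"offset": [0.0205, -0.0462, 0]}, {"offset": [0.0205, -0.0462, 0]}, {"offset": [0, 0, 0]}]'

```text
$.moves[0]: bad value
```

```bash
python3 - <<'E'
from h import *
s=state();print(s['time'],np.round(s['tcp_pos'],4),s['gripper_width'])
p=read_camera('wrist');save(p,'w1.png');print(np.round(p['origin'],3),np.round(p['orientation'],2).tolist())
for q in ['holder_blue','socket_yellow']:
  for r in landmark_of(p,q): print(q,round(r['p'],2),np.round(world(p,r['position']),4))
E
```

```text
5.25 [ 0.4083 -0.2989  0.2916] 0.05571306384521364
[ 0.486 -0.298  0.434] [[0.0, 0.95, 0.31], [-1.0, 0.0, 0.0], [0.0, -0.31, 0.95]]
```

View pics/w1.png

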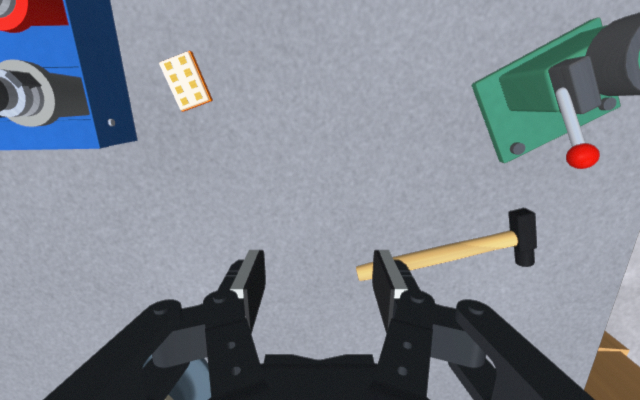

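The move was refused because each row must include a turn, so the wrist view still shows the table beside the rack. I'll resend it with turns.

Request:
apply_moves --moves '[{"offset": [0.0205, -0.0462, 0], "turn": [0, 0, 0]}, {"offset": [0.0205, -0.0462, 0], "turn": [0, 0, 0]}, {"offset": [0.0205, -0.0462, 0], "turn": [0, 0, 0]}, {"offset": [0.0205, -0.0462, 0], "turn": [0, 0, 0]}, {"offset": [0.0205, -0.0462, 0], "turn": [0, 0, 0]}, {"offset": [0.0205, -0.0462, 0], "turn": [0, 0, 0]}, {"offset": [0.0205, -0.0462, 0], "turn": [0, 0, 0]}, {"offset": [0.0205, -0.0462, 0], "turn": [0, 0, 0]}, {"offset": [0.0205, -0.0462, 0], "turn": [0, 0, 0]}, {"offset": [0, 0, 0], "turn": [0, 0, 0]}]'

```text
time: 6.65
tcp_pos: [0.5929, 0.1188, 0.2908]
tcp_rot: [[1.0, 0.005, -0.0], [0.005, -1.0, 0.002], [-0.0, -0.002, -1.0]]
wrist_force: [-0.1, -0.0, 0.1]
gripper_width: 0.0554
grasp_force: 0.0
```

```bash
python3 - <<'E'
from h import *
s=state();print(s['time'],np.round(s['tcp_pos'],4),s['gripper_width'])
p=read_camera('wrist');save(p,'w2.png')
for q in ['holder_blue','socket_yellow']:
  for r in landmark_of(p,q): print(q,round(r['p'],2),np.round(world(p,r['position']),4))
E
```

```text
6.65 [0.5929 0.1188 0.2908] 0.05538727164345987
holder_blue 0.96 [0.5889 0.1196 0.0211]
holder_blue 0.25 [0.5969 0.0228 0.0032]
socket_yellow 0.72 [0.5938 0.1163 0.0048]
```

View pics/w2.png

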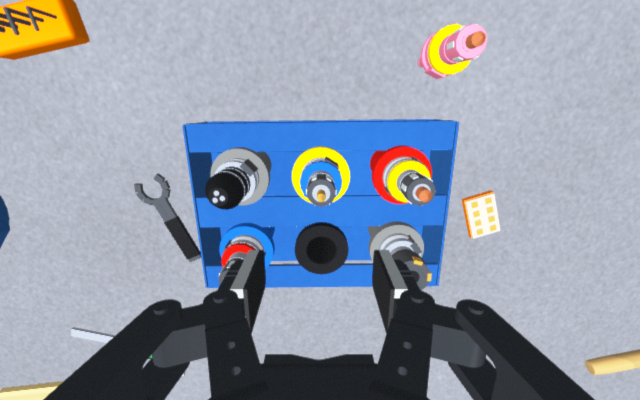

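The wrist view shows the blue holder (320,185) centred between the fingers. I'll descend.

Request:
apply_moves --moves '[{"offset": [0, 0.002, 0.02], "turn": [0, 0, 0]}, {"offset": [0, 0, 0.02], "turn": [0, 0, 0]}, {"offset": [0, 0, 0.02], "turn": [0, 0, 0]}, {"offset": [0, 0, 0.02], "turn": [0, 0, 0]}, {"offset": [0, 0, 0.02], "turn": [0, 0, 0]}, {"offset": [0, 0, 0.02], "turn": [0, 0, 0]}, {"offset": [0, 0, 0.02], "turn": [0, 0, 0]}, {"offset": [0, 0, 0.015], "turn": [0, 0, 0]}, {"offset": [0, 0, 0.01], "turn": [0, 0, 0]}, {"offset": [0, 0, 0], "turn": [0, 0, 0]}]'

```text
time: 8.05
tcp_pos: [0.5919, 0.1127, 0.1258]
tcp_rot: [[1.0, -0.0, -0.001], [-0.0, -1.0, -0.0], [-0.001, 0.0, -1.0]]
wrist_force: [0.1, -0.4, 0.3]
gripper_width: 0.0553
grasp_force: 0.0
```

```bash
python3 - <<'E'
from h import *
s=state();print(s['time'],np.round(s['tcp_pos'],4),s['gripper_width'],np.round(s['wrist_force'],1))
p=read_camera('wrist');save(p,'w3.png')
E
```

```text
8.05 [0.5919 0.1127 0.1258] 0.0552625485205292 [ 0.1 -0.4  0.3]
```

View pics/w3.png

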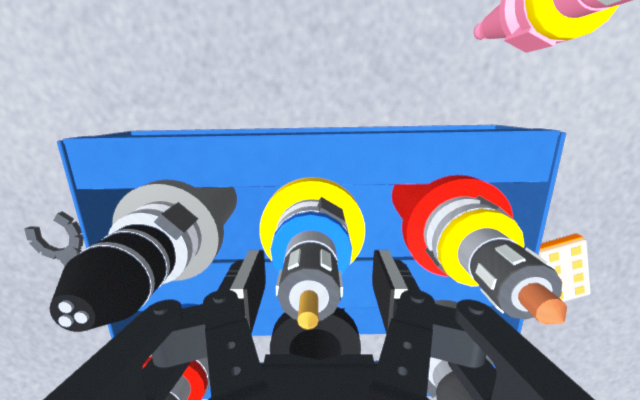

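The fingers straddle the blue holder's body at (305,290), which sits about 4 mm toward +y. I'll shift and close.

Request:
apply_moves --claw 0.0 --moves '[{"offset": [0.001, -0.004, 0], "turn": [0, 0, 0]}, {"offset": [0, 0, 0], "turn": [0, 0, 0]}, {"offset": [0, 0, 0], "turn": [0, 0, 0]}, {"offset": [0, 0, 0], "turn": [0, 0, 0]}, {"offset": [0, 0, 0], "turn": [0, 0, 0]}, {"offset": [0, 0, 0], "turn": [0, 0, 0]}, {"offset": [0, 0, 0], "turn": [0, 0, 0]}, {"offset": [0, 0, 0], "turn": [0, 0, 0]}, {"offset": [0, 0, 0], "turn": [0, 0, 0]}, {"offset": [0, 0, 0], "turn": [0, 0, 0]}]'

```text
time: 9.35
tcp_pos: [0.5938, 0.1175, 0.1273]
tcp_rot: [[1.0, 0.0, 0.002], [0.0, -1.0, 0.0], [0.002, -0.0, -1.0]]
wrist_force: [-1.3, -0.4, 5.8]
gripper_width: 0.0261
grasp_force: 58.8
```

Request:
apply_moves --moves '[{"offset": [0, 0, -0.005], "turn": [0, 0, 0]}, {"offset": [0, 0, -0.01], "turn": [0, 0, 0]}, {"offset": [0, 0, -0.01], "turn": [0, 0, 0]}, {"offset": [0, 0, -0.01], "turn": [0, 0, 0]}, {"offset": [0, 0, -0.012], "turn": [0, 0, 0]}, {"offset": [0, 0, -0.012], "turn": [0, 0, 0]}, {"offset": [0, 0, -0.012], "turn": [0, 0, 0]}, {"offset": [0, 0, -0.012], "turn": [0, 0, 0]}, {"offset": [0, 0, -0.012], "turn": [0, 0, 0]}, {"offset": [0, 0, -0.005], "turn": [0, 0, 0]}]'

```text
time: 10.6
tcp_pos: [0.5935, 0.1176, 0.2275]
tcp_rot: [[1.0, 0.0, 0.002], [0.0, -1.0, 0.0], [0.002, -0.0, -1.0]]
wrist_force: [0.2, -0.1, -7.3]
gripper_width: 0.0266
grasp_force: 59.5
```

Request:
apply_moves --moves '[{"offset": [-0.008, 0.0017, 0], "turn": [0, 0, 0]}, {"offset": [-0.013, 0, 0], "turn": [0, 0, 0]}, {"offset": [-0.013, 0, 0], "turn": [0, 0, 0]}, {"offset": [-0.013, 0, 0], "turn": [0, 0, 0]}, {"offset": [-0.013, 0, 0], "turn": [0, 0, 0]}, {"offset": [-0.013, 0, 0], "turn": [0, 0, 0]}, {"offset": [-0.013, 0, 0], "turn": [0, 0, 0]}, {"offset": [-0.009, 0, 0], "turn": [0, 0, 0]}, {"offset": [0, 0, 0], "turn": [0, 0, 0]}, {"offset": [0, 0, 0], "turn": [0, 0, 0]}]'

```text
time: 11.85
tcp_pos: [0.4987, 0.1156, 0.2265]
tcp_rot: [[1.0, 0.0, 0.001], [0.0, -1.0, 0.0], [0.001, -0.0, -1.0]]
wrist_force: [0.1, 0.3, -5.7]
gripper_width: 0.0261
grasp_force: 59.5
```

```bash
python3 - <<'E'
from h import *
s=state();print(s['time'],np.round(s['tcp_pos'],4),s['gripper_width'],np.round(s['wrist_force'],1))
p=read_camera('scene');save(p,'s1.png')
for r in landmark_of(p,'holder_blue'): print(round(r['p'],2),np.round(world(p,r['position']),4))
cv2.imwrite('pics/s1.png',cv2.resize(p['image'][60:260,260:500,::-1],None,fx=3,fy=3))
E
```

```text
11.85 [0.4987 0.1156 0.2265] 0.026067930407234253 [ 0.1  0.3 -5.7]
0.77 [0.4974 0.1106 0.1183]
```

View pics/s1.png

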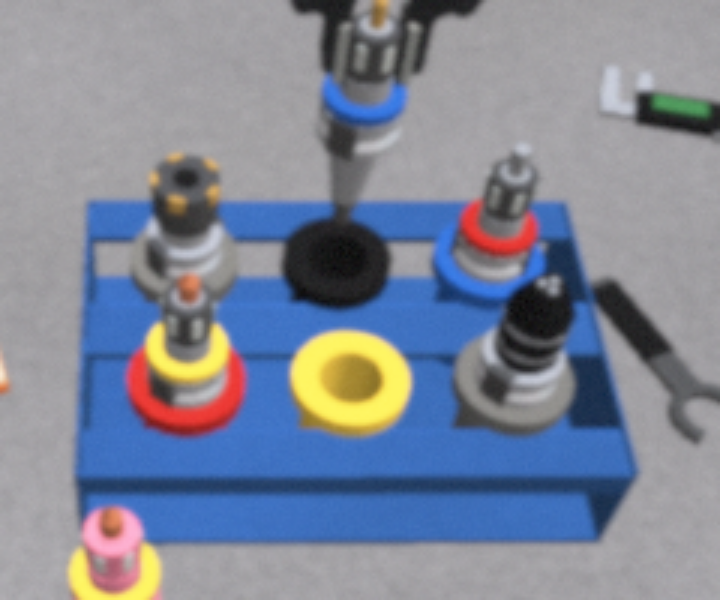

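The blue holder hangs upright over the black bore: its tip is at (340,210) and the bore at (337,260) in the crop. The yellow socket is empty. I'll lower it.

Request:
apply_moves --moves '[{"offset": [0, 0, 0.01], "turn": [0, 0, 0]}, {"offset": [0, 0, 0.012], "turn": [0, 0, 0]}, {"offset": [0, 0, 0.012], "turn": [0, 0, 0]}, {"offset": [0, 0, 0.012], "turn": [0, 0, 0]}, {"offset": [0, 0, 0.012], "turn": [0, 0, 0]}, {"offset": [0, 0, 0.012], "turn": [0, 0, 0]}, {"offset": [0, 0, 0.01], "turn": [0, 0, 0]}, {"offset": [0, 0, 0.008], "turn": [0, 0, 0]}, {"offset": [0, 0, 0.004], "turn": [0, 0, 0]}, {"offset": [0, 0, 0], "turn": [0, 0, 0]}]'

```text
time: 13.2
tcp_pos: [0.4981, 0.1156, 0.1342]
tcp_rot: [[1.0, 0.0, -0.0], [0.0, -1.0, -0.0], [-0.0, 0.0, -1.0]]
wrist_force: [-0.3, -0.1, -6.7]
gripper_width: 0.0262
grasp_force: 59.6
```

Request:
apply_moves --moves '[{"offset": [0, 0, 0.002], "turn": [0, 0, 0]}, {"offset": [0, 0, 0.002], "turn": [0, 0, 0]}, {"offset": [0, 0, 0.001], "turn": [0, 0, 0]}, {"offset": [0, 0, 0.001], "turn": [0, 0, 0]}, {"offset": [0, 0, 0], "turn": [0, 0, 0]}, {"offset": [0, 0, 0], "turn": [0, 0, 0]}, {"offset": [0, 0, 0], "turn": [0, 0, 0]}, {"offset": [0, 0, 0], "turn": [0, 0, 0]}, {"offset": [0, 0, 0], "turn": [0, 0, 0]}, {"offset": [0, 0, 0], "turn": [0, 0, 0]}]'

```text
time: 14.45
tcp_pos: [0.4981, 0.1157, 0.1283]
tcp_rot: [[1.0, 0.0, 0.0], [0.0, -1.0, -0.0], [0.0, 0.0, -1.0]]
wrist_force: [0.3, 0.6, -7.4]
gripper_width: 0.0265
grasp_force: 59.6
```

Request:
apply_moves --claw 0.65 --moves '[{"offset": [0, 0, 0.001], "turn": [0, 0, 0]}, {"offset": [0, 0, 0], "turn": [0, 0, 0]}, {"offset": [0, 0, 0], "turn": [0, 0, 0]}, {"offset": [0, 0, 0], "turn": [0, 0, 0]}, {"offset": [0, 0, -0.01], "turn": [0, 0, 0]}, {"offset": [0, 0, -0.02], "turn": [0, 0, 0]}, {"offset": [0, 0, -0.03], "turn": [0, 0, 0]}, {"offset": [0, 0, -0.03], "turn": [0, 0, 0]}, {"offset": [0, 0, -0.03], "turn": [0, 0, 0]}, {"offset": [0, 0, -0.02], "turn": [0, 0, 0]}]'

```text
time: 15.7
tcp_pos: [0.4985, 0.116, 0.2696]
tcp_rot: [[1.0, 0.001, 0.003], [0.001, -1.0, 0.0], [0.003, -0.0, -1.0]]
wrist_force: [-0.7, 0.1, -0.9]
gripper_width: 0.0553
grasp_force: 0.0
```

```bash
cat > chk.py <<'E'
import sys
from h import *
s=state();print(round(s['time'],2),np.round(s['tcp_pos'],4),round(s['gripper_width'],4),np.round(s['wrist_force'],1))
for n in ['scene','top']:
  p=read_camera(n)
  for q in sys.argv[1:]:
    for r in landmark_of(p,q)[:2]: print(n,q,round(r['p'],2),np.round(world(p,r['position']),4))
E
python3 chk.py holder_blue holder_yellow
```

```text
15.7 [0.4985 0.116  0.2696] 0.0553 [-0.7  0.1 -0.9]
scene holder_yellow 0.86 [ 7.233e-01 -1.540e-02  5.000e-04]
scene holder_yellow 0.61 [0.5904 0.0211 0.0199]
top holder_yellow 0.93 [ 0.7291 -0.0133 -0.    ]
top holder_yellow 0.73 [0.5942 0.0237 0.0193]
```

Request:
apply_moves --moves '[{"offset": [0.01, 0.01, 0], "turn": [0, 0, 0]}, {"offset": [0.02, 0.02, 0], "turn": [0, 0, 0]}, {"offset": [0.02, 0.02, 0], "turn": [0, 0, 0]}, {"offset": [0.02, 0.02, 0], "turn": [0, 0, 0]}, {"offset": [0.016, 0.015, 0], "turn": [0, 0, 0]}, {"offset": [0.01, 0.0094, 0], "turn": [0, 0, 0]}, {"offset": [0, 0, 0.03], "turn": [0, 0, 0]}, {"offset": [0, 0, 0.03], "turn": [0, 0, 0]}, {"offset": [0, 0, 0.01], "turn": [0, 0, 0]}, {"offset": [0, 0, 0], "turn": [0, 0, 0]}]'

```text
time: 17.25
tcp_pos: [0.594, 0.0216, 0.1972]
tcp_rot: [[1.0, 0.001, -0.001], [0.001, -1.0, 0.0], [-0.001, -0.0, -1.0]]
wrist_force: [0.8, -0.4, 1.0]
gripper_width: 0.0557
grasp_force: 0.0
```

```bash
python3 chk.py holder_blue; python3 - <<'E'
from h import *
p=read_camera('scene'); q=read_camera('wrist')
a=cv2.resize(p['image'][60:260,260:500,::-1],(600,500))[:, :]; b=cv2.resize(q['image'][:,:,::-1],(640,400))[:, 100:540]
c=np.zeros((500,800,3),np.uint8); c[:,:400]=a[:,50:450]; c[:400,400:]=b[:,20:420]; cv2.imwrite('pics/c2.png',c)
E
```

```text
17.25 [0.594  0.0216 0.1972] 0.0557 [ 0.8 -0.4  1. ]
top holder_blue 0.93 [0.4982 0.1162 0.0195]
top holder_blue 0.45 [0.5944 0.1158 0.0041]
```

View pics/c2.png

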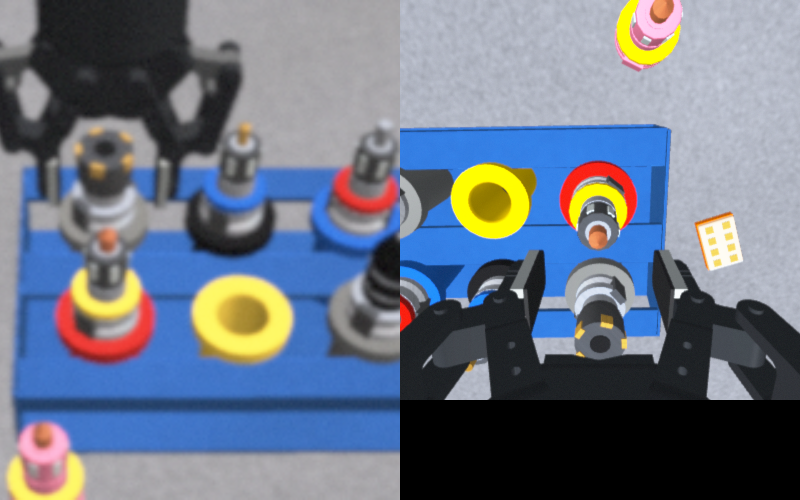

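Blue is seated upright in black (left half, 235,190). The yellow holder (right half, 598,205) is centred between the fingers. I'll descend and grip.

Request:
apply_moves --moves '[{"offset": [0, 0, 0.012], "turn": [0, 0, 0]}, {"offset": [0, 0, 0.012], "turn": [0, 0, 0]}, {"offset": [0, 0, 0.012], "turn": [0, 0, 0]}, {"offset": [0, 0, 0.012], "turn": [0, 0, 0]}, {"offset": [0, 0, 0.012], "turn": [0, 0, 0]}, {"offset": [0, 0, 0.01], "turn": [0, 0, 0]}, {"offset": [0, 0, 0], "turn": [0, 0, 0]}, {"offset": [0, 0, 0], "turn": [0, 0, 0]}, {"offset": [0, 0, 0], "turn": [0, 0, 0]}, {"offset": [0, 0, 0], "turn": [0, 0, 0]}]'

```text
time: 18.8
tcp_pos: [0.5944, 0.0213, 0.1277]
tcp_rot: [[1.0, 0.0, 0.001], [0.0, -1.0, -0.0], [0.001, 0.0, -1.0]]
wrist_force: [-0.2, -0.3, -0.1]
gripper_width: 0.0557
grasp_force: 0.0
```

Request:
apply_moves --claw 0.0 --moves '[{"offset": [0, 0, 0], "turn": [0, 0, 0]}, {"offset": [0, 0, 0], "turn": [0, 0, 0]}, {"offset": [0, 0, 0], "turn": [0, 0, 0]}, {"offset": [0, 0, 0], "turn": [0, 0, 0]}, {"offset": [0, 0, 0], "turn": [0, 0, 0]}, {"offset": [0, 0, 0], "turn": [0, 0, 0]}, {"offset": [0, 0, 0], "turn": [0, 0, 0]}, {"offset": [0, 0, 0], "turn": [0, 0, 0]}, {"offset": [0, 0, 0], "turn": [0, 0, 0]}, {"offset": [0, 0, 0], "turn": [0, 0, 0]}]'

```text
time: 20.05
tcp_pos: [0.5943, 0.0217, 0.1276]
tcp_rot: [[1.0, 0.001, 0.0], [0.001, -1.0, 0.0], [0.0, -0.0, -1.0]]
wrist_force: [-2.0, 2.7, 5.6]
gripper_width: 0.0264
grasp_force: 59.1
```

Request:
apply_moves --moves '[{"offset": [0, 0, -0.005], "turn": [0, 0, 0]}, {"offset": [0, 0, -0.01], "turn": [0, 0, 0]}, {"offset": [0, 0, -0.01], "turn": [0, 0, 0]}, {"offset": [0, 0, -0.01], "turn": [0, 0, 0]}, {"offset": [0, 0, -0.012], "turn": [0, 0, 0]}, {"offset": [0, 0, -0.012], "turn": [0, 0, 0]}, {"offset": [0, 0, -0.012], "turn": [0, 0, 0]}, {"offset": [0, 0, -0.012], "turn": [0, 0, 0]}, {"offset": [0, 0, -0.012], "turn": [0, 0, 0]}, {"offset": [0, 0, -0.005], "turn": [0, 0, 0]}]'

```text
time: 21.3
tcp_pos: [0.5945, 0.0214, 0.2284]
tcp_rot: [[1.0, 0.0, 0.002], [0.0, -1.0, 0.0], [0.002, -0.0, -1.0]]
wrist_force: [0.4, 0.3, -5.7]
gripper_width: 0.0265
grasp_force: 59.5
```

Request:
apply_moves --moves '[{"offset": [-0.0017, -0.008, 0], "turn": [0, 0, 0]}, {"offset": [0, -0.013, 0], "turn": [0, 0, 0]}, {"offset": [0, -0.013, 0], "turn": [0, 0, 0]}, {"offset": [0, -0.013, 0], "turn": [0, 0, 0]}, {"offset": [0, -0.013, 0], "turn": [0, 0, 0]}, {"offset": [0, -0.013, 0], "turn": [0, 0, 0]}, {"offset": [0, -0.013, 0], "turn": [0, 0, 0]}, {"offset": [0, -0.009, 0], "turn": [0, 0, 0]}, {"offset": [0, 0, 0], "turn": [0, 0, 0]}, {"offset": [0, 0, 0], "turn": [0, 0, 0]}]'

```text
time: 22.55
tcp_pos: [0.5925, 0.1155, 0.2272]
tcp_rot: [[1.0, -0.0, 0.0], [-0.0, -1.0, -0.001], [0.0, 0.001, -1.0]]
wrist_force: [0.5, -0.8, -5.2]
gripper_width: 0.0263
grasp_force: 59.5
```

Request:
apply_moves --moves '[{"offset": [0, -0.001, 0.01], "turn": [0, 0, 0]}, {"offset": [0, 0, 0.012], "turn": [0, 0, 0]}, {"offset": [0, 0, 0.012], "turn": [0, 0, 0]}, {"offset": [0, 0, 0.012], "turn": [0, 0, 0]}, {"offset": [0, 0, 0.012], "turn": [0, 0, 0]}, {"offset": [0, 0, 0.012], "turn": [0, 0, 0]}, {"offset": [0, 0, 0.01], "turn": [0, 0, 0]}, {"offset": [0, 0, 0.008], "turn": [0, 0, 0]}, {"offset": [0, 0, 0.004], "turn": [0, 0, 0]}, {"offset": [0, 0, 0], "turn": [0, 0, 0]}]'

```text
time: 23.8
tcp_pos: [0.5924, 0.1173, 0.1352]
tcp_rot: [[1.0, 0.0, -0.0], [0.0, -1.0, -0.0], [-0.0, 0.0, -1.0]]
wrist_force: [0.3, 0.3, -5.4]
gripper_width: 0.0262
grasp_force: 59.5
```

Request:
apply_moves --moves '[{"offset": [0, 0, 0.002], "turn": [0, 0, 0]}, {"offset": [0, 0, 0.002], "turn": [0, 0, 0]}, {"offset": [0, 0, 0.001], "turn": [0, 0, 0]}, {"offset": [0, 0, 0.001], "turn": [0, 0, 0]}, {"offset": [0, 0, 0], "turn": [0, 0, 0]}, {"offset": [0, 0, 0], "turn": [0, 0, 0]}, {"offset": [0, 0, 0], "turn": [0, 0, 0]}, {"offset": [0, 0, 0], "turn": [0, 0, 0]}, {"offset": [0, 0, 0], "turn": [0, 0, 0]}, {"offset": [0, 0, 0], "turn": [0, 0, 0]}]'

```text
time: 25.05
tcp_pos: [0.5924, 0.1173, 0.1293]
tcp_rot: [[1.0, 0.0, 0.0], [0.0, -1.0, -0.0], [0.0, 0.0, -1.0]]
wrist_force: [-0.0, 0.2, -4.9]
gripper_width: 0.0264
grasp_force: 59.5
```

Request:
apply_moves --claw 0.65 --moves '[{"offset": [0, 0, 0.0015], "turn": [0, 0, 0]}, {"offset": [0, 0, 0], "turn": [0, 0, 0]}, {"offset": [0, 0, 0], "turn": [0, 0, 0]}, {"offset": [0, 0, 0], "turn": [0, 0, 0]}, {"offset": [0, 0, -0.01], "turn": [0, 0, 0]}, {"offset": [0, 0, -0.02], "turn": [0, 0, 0]}, {"offset": [0, 0, -0.03], "turn": [0, 0, 0]}, {"offset": [0, 0, -0.03], "turn": [0, 0, 0]}, {"offset": [0, 0, -0.03], "turn": [0, 0, 0]}, {"offset": [0, 0, -0.02], "turn": [0, 0, 0]}]'

```text
time: 26.3
tcp_pos: [0.5929, 0.1176, 0.2704]
tcp_rot: [[1.0, 0.001, 0.003], [0.001, -1.0, 0.001], [0.003, -0.001, -1.0]]
wrist_force: [-0.5, 0.4, -0.4]
gripper_width: 0.0559
grasp_force: 0.0
```

Request:
apply_moves --moves '[{"offset": [-0.01, -0.01, 0], "turn": [0, 0, 0]}, {"offset": [-0.02, -0.02, 0], "turn": [0, 0, 0]}, {"offset": [-0.02, -0.02, 0], "turn": [0, 0, 0]}, {"offset": [-0.02, -0.02, 0], "turn": [0, 0, 0]}, {"offset": [-0.016, -0.014, 0], "turn": [0, 0, 0]}, {"offset": [-0.011, -0.008, 0], "turn": [0, 0, 0]}, {"offset": [0, 0, 0.03], "turn": [0, 0, 0]}, {"offset": [0, 0, 0.03], "turn": [0, 0, 0]}, {"offset": [0, 0, 0.01], "turn": [0, 0, 0]}, {"offset": [0, 0, 0], "turn": [0, 0, 0]}]'

```text
time: 27.55
tcp_pos: [0.4953, 0.209, 0.1976]
tcp_rot: [[1.0, 0.0, -0.001], [0.0, -1.0, -0.0], [-0.001, 0.0, -1.0]]
wrist_force: [-0.2, 0.2, -0.3]
gripper_width: 0.0557
grasp_force: 0.0
```

```bash
python3 chk.py holder_blue holder_yellow holder_red socket_blue; python3 - <<'E'
from h import *
p=read_camera('scene'); q=read_camera('wrist')
a=cv2.resize(p['image'][60:260,260:500,::-1],(600,500)); b=q['image'][:,:,::-1]
c=np.zeros((500,800,3),np.uint8); c[:,:400]=a[:,50:450]; c[:400,400:]=b[:,120:520]; cv2.imwrite('pics/c3.png',c)
E
```

```text
27.55 [0.4953 0.209  0.1976] 0.0557 [-0.2  0.2 -0.3]
scene holder_yellow 0.85 [ 7.241e-01 -1.430e-02  7.000e-04]
scene socket_blue 0.61 [0.4959 0.2075 0.0061]
top holder_blue 0.93 [0.497  0.1155 0.0184]
top holder_blue 0.48 [0.5935 0.1222 0.0186]
top holder_yellow 0.97 [0.591  0.1179 0.0178]
top holder_yellow 0.89 [ 0.7267 -0.0158  0.    ]
top holder_red 0.67 [0.4948 0.2108 0.0171]
top socket_blue 0.88 [0.4998 0.2116 0.0102]
```

View pics/c3.png

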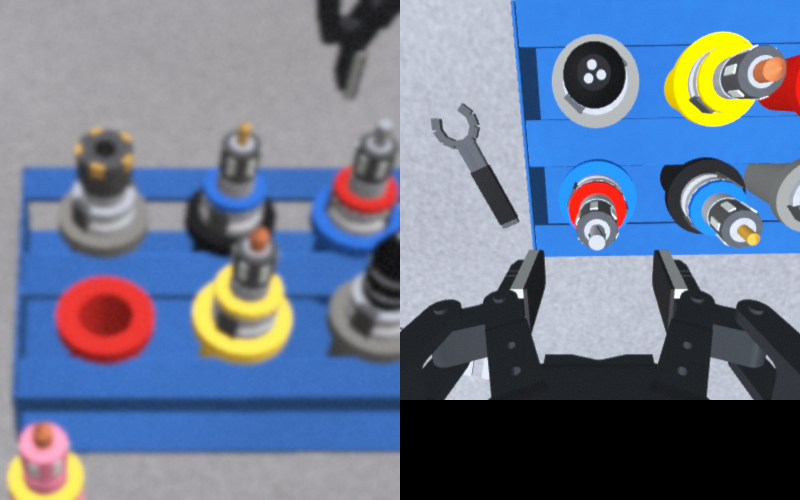

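Yellow is seated in yellow (left half, 243,300) and the red socket is empty (105,318). The red holder (right half, 597,205) is centred between the fingers. I'll descend and grip.

Request:
apply_moves --moves '[{"offset": [0.0005, -0.0005, 0.012], "turn": [0, 0, 0]}, {"offset": [0, 0, 0.012], "turn": [0, 0, 0]}, {"offset": [0, 0, 0.012], "turn": [0, 0, 0]}, {"offset": [0, 0, 0.012], "turn": [0, 0, 0]}, {"offset": [0, 0, 0.012], "turn": [0, 0, 0]}, {"offset": [0, 0, 0.01], "turn": [0, 0, 0]}, {"offset": [0, 0, 0], "turn": [0, 0, 0]}, {"offset": [0, 0, 0], "turn": [0, 0, 0]}, {"offset": [0, 0, 0], "turn": [0, 0, 0]}, {"offset": [0, 0, 0], "turn": [0, 0, 0]}]'

```text
time: 29.4
tcp_pos: [0.4961, 0.2098, 0.1282]
tcp_rot: [[1.0, 0.0, 0.001], [0.0, -1.0, 0.0], [0.001, -0.0, -1.0]]
wrist_force: [0.2, -0.2, 0.0]
gripper_width: 0.0557
grasp_force: 0.0
```

Request:
apply_moves --claw 0.0 --moves '[{"offset": [0, 0, 0], "turn": [0, 0, 0]}, {"offset": [0, 0, 0], "turn": [0, 0, 0]}, {"offset": [0, 0, 0], "turn": [0, 0, 0]}, {"offset": [0, 0, 0], "turn": [0, 0, 0]}, {"offset": [0, 0, 0], "turn": [0, 0, 0]}, {"offset": [0, 0, 0], "turn": [0, 0, 0]}, {"offset": [0, 0, 0], "turn": [0, 0, 0]}, {"offset": [0, 0, 0], "turn": [0, 0, 0]}, {"offset": [0, 0, 0], "turn": [0, 0, 0]}, {"offset": [0, 0, 0], "turn": [0, 0, 0]}]'

```text
time: 30.65
tcp_pos: [0.496, 0.2102, 0.1281]
tcp_rot: [[1.0, 0.001, 0.001], [0.001, -1.0, 0.001], [0.001, -0.001, -1.0]]
wrist_force: [-0.7, 1.6, 5.5]
gripper_width: 0.0265
grasp_force: 59.2
```

Request:
apply_moves --moves '[{"offset": [0, 0, -0.005], "turn": [0, 0, 0]}, {"offset": [0, 0, -0.01], "turn": [0, 0, 0]}, {"offset": [0, 0, -0.015], "turn": [0, 0, 0]}, {"offset": [0, 0, -0.02], "turn": [0, 0, 0]}, {"offset": [0, 0, -0.025], "turn": [0, 0, 0]}, {"offset": [0, 0, -0.025], "turn": [0, 0, 0]}, {"offset": [0, 0, -0.025], "turn": [0, 0, 0]}, {"offset": [0, 0, -0.025], "turn": [0, 0, 0]}, {"offset": [0, 0, -0.02], "turn": [0, 0, 0]}, {"offset": [0, 0, -0.01], "turn": [0, 0, 0]}]'

```text
time: 31.9
tcp_pos: [0.4958, 0.2097, 0.3094]
tcp_rot: [[1.0, 0.0, 0.002], [0.0, -1.0, 0.0], [0.002, -0.0, -1.0]]
wrist_force: [-0.5, -0.5, -6.4]
gripper_width: 0.0264
grasp_force: 59.6
```

Request:
apply_moves --moves '[{"offset": [0.006, 0.012, 0], "turn": [0, 0, 0]}, {"offset": [0.01, 0.02, 0], "turn": [0, 0, 0]}, {"offset": [0.013, 0.025, 0], "turn": [0, 0, 0]}, {"offset": [0.014, 0.026, 0], "turn": [0, 0, 0]}, {"offset": [0.014, 0.026, 0], "turn": [0, 0, 0]}, {"offset": [0.014, 0.026, 0], "turn": [0, 0, 0]}, {"offset": [0.012, 0.023, 0], "turn": [0, 0, 0]}, {"offset": [0.009, 0.018, 0], "turn": [0, 0, 0]}, {"offset": [0.0064, 0.0123, 0], "turn": [0, 0, 0]}, {"offset": [0, 0, 0], "turn": [0, 0, 0]}]'

```text
time: 33.15
tcp_pos: [0.5945, 0.0203, 0.3073]
tcp_rot: [[1.0, -0.001, -0.001], [-0.001, -1.0, -0.0], [-0.001, 0.0, -1.0]]
wrist_force: [0.1, -0.1, -6.2]
gripper_width: 0.0264
grasp_force: 59.7
```

Request:
apply_moves --moves '[{"offset": [0, -0.0005, 0.01], "turn": [0, 0, 0]}, {"offset": [0, 0, 0.015], "turn": [0, 0, 0]}, {"offset": [0, 0, 0.015], "turn": [0, 0, 0]}, {"offset": [0, 0, 0.015], "turn": [0, 0, 0]}, {"offset": [0, 0, 0.015], "turn": [0, 0, 0]}, {"offset": [0, 0, 0.01], "turn": [0, 0, 0]}, {"offset": [0, 0, 0], "turn": [0, 0, 0]}, {"offset": [0, 0, 0], "turn": [0, 0, 0]}, {"offset": [0, 0, 0], "turn": [0, 0, 0]}, {"offset": [0, 0, 0], "turn": [0, 0, 0]}]'

```text
time: 34.4
tcp_pos: [0.5946, 0.022, 0.2284]
tcp_rot: [[1.0, 0.0, 0.001], [0.0, -1.0, -0.0], [0.001, 0.0, -1.0]]
wrist_force: [-0.0, -0.9, -6.6]
gripper_width: 0.0261
grasp_force: 59.7
```

Request:
apply_moves --moves '[{"offset": [0, 0, 0.01], "turn": [0, 0, 0]}, {"offset": [0, 0, 0.012], "turn": [0, 0, 0]}, {"offset": [0, 0, 0.012], "turn": [0, 0, 0]}, {"offset": [0, 0, 0.012], "turn": [0, 0, 0]}, {"offset": [0, 0, 0.012], "turn": [0, 0, 0]}, {"offset": [0, 0, 0.012], "turn": [0, 0, 0]}, {"offset": [0, 0, 0.01], "turn": [0, 0, 0]}, {"offset": [0, 0, 0.008], "turn": [0, 0, 0]}, {"offset": [0, 0, 0.004], "turn": [0, 0, 0]}, {"offset": [0, 0, 0], "turn": [0, 0, 0]}]'

```text
time: 35.65
tcp_pos: [0.5943, 0.022, 0.1357]
tcp_rot: [[1.0, 0.0, -0.0], [0.0, -1.0, -0.0], [-0.0, 0.0, -1.0]]
wrist_force: [-0.4, -0.3, -6.9]
gripper_width: 0.0264
grasp_force: 59.7
```

Request:
apply_moves --moves '[{"offset": [0, 0, 0.002], "turn": [0, 0, 0]}, {"offset": [0, 0, 0.002], "turn": [0, 0, 0]}, {"offset": [0, 0, 0.001], "turn": [0, 0, 0]}, {"offset": [0, 0, 0.001], "turn": [0, 0, 0]}, {"offset": [0, 0, 0], "turn": [0, 0, 0]}, {"offset": [0, 0, 0], "turn": [0, 0, 0]}, {"offset": [0, 0, 0], "turn": [0, 0, 0]}, {"offset": [0, 0, 0], "turn": [0, 0, 0]}, {"offset": [0, 0, 0], "turn": [0, 0, 0]}, {"offset": [0, 0, 0], "turn": [0, 0, 0]}]'

```text
time: 36.9
tcp_pos: [0.5944, 0.022, 0.1298]
tcp_rot: [[1.0, 0.0, 0.0], [0.0, -1.0, -0.0], [0.0, 0.0, -1.0]]
wrist_force: [0.0, -0.2, -6.8]
gripper_width: 0.0263
grasp_force: 59.7
```

Request:
apply_moves --claw 0.65 --moves '[{"offset": [0, 0, 0.0015], "turn": [0, 0, 0]}, {"offset": [0, 0, 0], "turn": [0, 0, 0]}, {"offset": [0, 0, 0], "turn": [0, 0, 0]}, {"offset": [0, 0, 0], "turn": [0, 0, 0]}, {"offset": [0, 0, -0.01], "turn": [0, 0, 0]}, {"offset": [0, 0, -0.02], "turn": [0, 0, 0]}, {"offset": [0, 0, -0.03], "turn": [0, 0, 0]}, {"offset": [0, 0, -0.03], "turn": [0, 0, 0]}, {"offset": [0, 0, -0.03], "turn": [0, 0, 0]}, {"offset": [0, 0, -0.02], "turn": [0, 0, 0]}]'

```text
time: 38.15
tcp_pos: [0.5948, 0.0222, 0.2709]
tcp_rot: [[1.0, 0.001, 0.003], [0.001, -1.0, 0.0], [0.003, -0.0, -1.0]]
wrist_force: [0.4, -0.6, -0.1]
gripper_width: 0.0555
grasp_force: 0.0
```

Request:
apply_moves --moves '[{"offset": [-0.01, -0.01, 0], "turn": [0, 0, 0]}, {"offset": [-0.02, -0.02, 0], "turn": [0, 0, 0]}, {"offset": [-0.02, -0.02, 0], "turn": [0, 0, 0]}, {"offset": [-0.02, -0.02, 0], "turn": [0, 0, 0]}, {"offset": [-0.016, -0.015, 0], "turn": [0, 0, 0]}, {"offset": [-0.01, -0.0085, 0], "turn": [0, 0, 0]}, {"offset": [0, 0, 0.03], "turn": [0, 0, 0]}, {"offset": [0, 0, 0.03], "turn": [0, 0, 0]}, {"offset": [0, 0, 0.01], "turn": [0, 0, 0]}, {"offset": [0, 0, 0], "turn": [0, 0, 0]}]'

```text
time: 39.4
tcp_pos: [0.4983, 0.1152, 0.1981]
tcp_rot: [[1.0, -0.0, -0.001], [-0.0, -1.0, -0.0], [-0.001, 0.0, -1.0]]
wrist_force: [0.1, -0.2, -0.1]
gripper_width: 0.0556
grasp_force: 0.0
```

```bash
python3 chk.py holder_red; python3 - <<'E'
from h import *
p=read_camera('scene'); q=read_camera('wrist')
a=cv2.resize(p['image'][60:260,260:500,::-1],(600,500)); b=q['image'][:,:,::-1]
c=np.zeros((500,800,3),np.uint8); c[:,:400]=a[:,50:450]; c[:400,400:]=b[:,120:520]; cv2.imwrite('pics/c4.png',c)
E
```

```text
39.4 [0.4983 0.1152 0.1981] 0.0556 [ 0.1 -0.2 -0.1]
scene holder_red 0.74 [0.5959 0.024  0.0218]
top holder_red 0.74 [0.5924 0.022  0.0162]
```

View pics/c4.png

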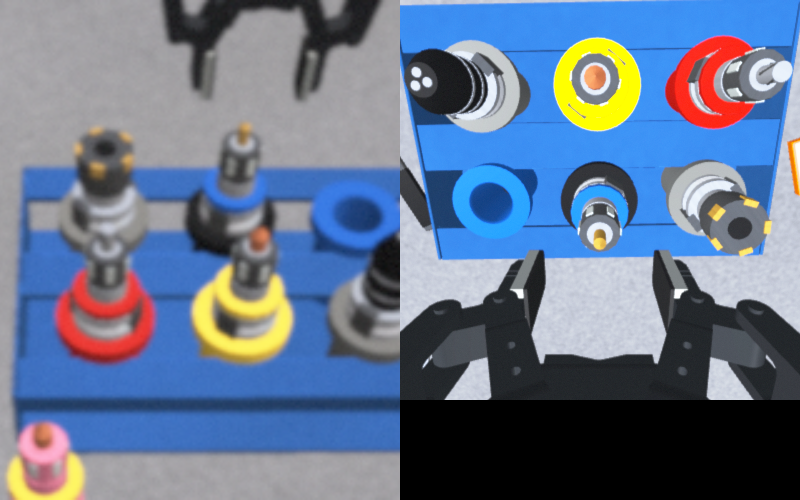

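Red is seated in red (left half, 105,300) and yellow in yellow (243,300), and the blue socket is free (360,210). The blue holder (right half, 600,210) is centred between the fingers.

Request:
apply_moves --moves '[{"offset": [0, 0, 0.012], "turn": [0, 0, 0]}, {"offset": [0, 0, 0.012], "turn": [0, 0, 0]}, {"offset": [0, 0, 0.012], "turn": [0, 0, 0]}, {"offset": [0, 0, 0.012], "turn": [0, 0, 0]}, {"offset": [0, 0, 0.012], "turn": [0, 0, 0]}, {"offset": [0, 0, 0.01], "turn": [0, 0, 0]}, {"offset": [0, 0, 0], "turn": [0, 0, 0]}, {"offset": [0, 0, 0], "turn": [0, 0, 0]}, {"offset": [0, 0, 0], "turn": [0, 0, 0]}, {"offset": [0, 0, 0], "turn": [0, 0, 0]}]'

```text
time: 40.95
tcp_pos: [0.4985, 0.1155, 0.1287]
tcp_rot: [[1.0, 0.0, 0.001], [0.0, -1.0, 0.0], [0.001, -0.0, -1.0]]
wrist_force: [0.7, -0.2, -0.7]
gripper_width: 0.0557
grasp_force: 0.0
```

Request:
apply_moves --claw 0.0 --moves '[{"offset": [0, 0, 0], "turn": [0, 0, 0]}, {"offset": [0, 0, 0], "turn": [0, 0, 0]}, {"offset": [0, 0, 0], "turn": [0, 0, 0]}, {"offset": [0, 0, 0], "turn": [0, 0, 0]}, {"offset": [0, 0, 0], "turn": [0, 0, 0]}, {"offset": [0, 0, 0], "turn": [0, 0, 0]}, {"offset": [0, 0, 0], "turn": [0, 0, 0]}, {"offset": [0, 0, 0], "turn": [0, 0, 0]}, {"offset": [0, 0, 0], "turn": [0, 0, 0]}, {"offset": [0, 0, 0], "turn": [0, 0, 0]}]'

```text
time: 42.2
tcp_pos: [0.4984, 0.1152, 0.1287]
tcp_rot: [[1.0, 0.0, 0.0], [0.0, -1.0, -0.001], [0.0, 0.001, -1.0]]
wrist_force: [-1.5, -2.0, 5.5]
gripper_width: 0.0264
grasp_force: 58.8
```

Request:
apply_moves --moves '[{"offset": [0, 0, -0.005], "turn": [0, 0, 0]}, {"offset": [0, 0, -0.01], "turn": [0, 0, 0]}, {"offset": [0, 0, -0.01], "turn": [0, 0, 0]}, {"offset": [0, 0, -0.01], "turn": [0, 0, 0]}, {"offset": [0, 0, -0.012], "turn": [0, 0, 0]}, {"offset": [0, 0, -0.012], "turn": [0, 0, 0]}, {"offset": [0, 0, -0.012], "turn": [0, 0, 0]}, {"offset": [0, 0, -0.012], "turn": [0, 0, 0]}, {"offset": [0, 0, -0.012], "turn": [0, 0, 0]}, {"offset": [0, 0, -0.005], "turn": [0, 0, 0]}]'

```text
time: 43.45
tcp_pos: [0.4987, 0.1156, 0.2293]
tcp_rot: [[1.0, 0.0, 0.001], [0.0, -1.0, 0.0], [0.001, -0.0, -1.0]]
wrist_force: [-0.2, -0.5, -6.3]
gripper_width: 0.0263
grasp_force: 59.5
```

Request:
apply_moves --moves '[{"offset": [-0.002, -0.008, 0], "turn": [0, 0, 0]}, {"offset": [0, -0.013, 0], "turn": [0, 0, 0]}, {"offset": [0, -0.013, 0], "turn": [0, 0, 0]}, {"offset": [0, -0.013, 0], "turn": [0, 0, 0]}, {"offset": [0, -0.013, 0], "turn": [0, 0, 0]}, {"offset": [0, -0.013, 0], "turn": [0, 0, 0]}, {"offset": [0, -0.013, 0], "turn": [0, 0, 0]}, {"offset": [0, -0.009, 0], "turn": [0, 0, 0]}, {"offset": [0, 0, 0], "turn": [0, 0, 0]}, {"offset": [0, 0, 0], "turn": [0, 0, 0]}]'

```text
time: 44.7
tcp_pos: [0.4963, 0.2098, 0.2282]
tcp_rot: [[1.0, -0.0, -0.0], [-0.0, -1.0, -0.001], [-0.0, 0.001, -1.0]]
wrist_force: [0.5, -0.6, -6.3]
gripper_width: 0.0263
grasp_force: 59.6
```

Request:
apply_moves --moves '[{"offset": [0, 0, 0.01], "turn": [0, 0, 0]}, {"offset": [0, 0, 0.012], "turn": [0, 0, 0]}, {"offset": [0, 0, 0.012], "turn": [0, 0, 0]}, {"offset": [0, 0, 0.012], "turn": [0, 0, 0]}, {"offset": [0, 0, 0.012], "turn": [0, 0, 0]}, {"offset": [0, 0, 0.012], "turn": [0, 0, 0]}, {"offset": [0, 0, 0.01], "turn": [0, 0, 0]}, {"offset": [0, 0, 0.008], "turn": [0, 0, 0]}, {"offset": [0, 0, 0.004], "turn": [0, 0, 0]}, {"offset": [0, 0, 0], "turn": [0, 0, 0]}]'

```text
time: 45.95
tcp_pos: [0.4962, 0.2105, 0.1362]
tcp_rot: [[1.0, 0.001, -0.0], [0.001, -1.0, -0.0], [-0.0, 0.0, -1.0]]
wrist_force: [1.1, -0.4, -6.6]
gripper_width: 0.0264
grasp_force: 59.6
```

Request:
apply_moves --moves '[{"offset": [0, 0, 0.002], "turn": [0, 0, 0]}, {"offset": [0, 0, 0.002], "turn": [0, 0, 0]}, {"offset": [0, 0, 0.001], "turn": [0, 0, 0]}, {"offset": [0, 0, 0.001], "turn": [0, 0, 0]}, {"offset": [0, 0, 0], "turn": [0, 0, 0]}, {"offset": [0, 0, 0], "turn": [0, 0, 0]}, {"offset": [0, 0, 0], "turn": [0, 0, 0]}, {"offset": [0, 0, 0], "turn": [0, 0, 0]}, {"offset": [0, 0, 0], "turn": [0, 0, 0]}, {"offset": [0, 0, 0], "turn": [0, 0, 0]}]'

```text
time: 47.2
tcp_pos: [0.4963, 0.2105, 0.1303]
tcp_rot: [[1.0, 0.0, 0.0], [0.0, -1.0, -0.0], [0.0, 0.0, -1.0]]
wrist_force: [-0.0, 0.3, -6.8]
gripper_width: 0.0262
grasp_force: 59.6
```

Request:
apply_moves --claw 0.65 --moves '[{"offset": [0, 0, 0.0015], "turn": [0, 0, 0]}, {"offset": [0, 0, 0], "turn": [0, 0, 0]}, {"offset": [0, 0, 0], "turn": [0, 0, 0]}, {"offset": [0, 0, 0], "turn": [0, 0, 0]}, {"offset": [0, 0, -0.01], "turn": [0, 0, 0]}, {"offset": [0, 0, -0.02], "turn": [0, 0, 0]}, {"offset": [0, 0, -0.03], "turn": [0, 0, 0]}, {"offset": [0, 0, -0.03], "turn": [0, 0, 0]}, {"offset": [0, 0, -0.03], "turn": [0, 0, 0]}, {"offset": [0, 0, -0.02], "turn": [0, 0, 0]}]'

```text
time: 48.45
tcp_pos: [0.4966, 0.2108, 0.2712]
tcp_rot: [[1.0, 0.001, 0.003], [0.001, -1.0, 0.001], [0.003, -0.001, -1.0]]
wrist_force: [-0.1, 0.5, -0.3]
gripper_width: 0.0556
grasp_force: 0.0
```

Request:
apply_moves --moves '[{"offset": [0, -0.01, -0.01], "turn": [0, 0, 0]}, {"offset": [0, -0.025, 0], "turn": [0, 0, 0]}, {"offset": [0, -0.025, 0], "turn": [0, 0, 0]}, {"offset": [0, -0.025, 0], "turn": [0, 0, 0]}, {"offset": [0, -0.025, 0], "turn": [0, 0, 0]}, {"offset": [0, -0.025, 0], "turn": [0, 0, 0]}, {"offset": [0, -0.025, 0], "turn": [0, 0, 0]}, {"offset": [0, -0.02, 0], "turn": [0, 0, 0]}, {"offset": [0, -0.01, 0], "turn": [0, 0, 0]}, {"offset": [0, 0, 0], "turn": [0, 0, 0]}]'

```text
time: 49.7
tcp_pos: [0.4959, 0.4009, 0.2785]
tcp_rot: [[1.0, 0.001, -0.0], [0.001, -1.0, -0.0], [-0.0, 0.0, -1.0]]
wrist_force: [-0.2, -0.4, -0.1]
gripper_width: 0.0556
grasp_force: 0.0
```

```bash
python3 chk.py holder_blue holder_yellow holder_red face_mill drill_chuck; python3 - <<'E'
from h import *
p=read_camera('scene'); q=read_camera('top')
a=cv2.resize(p['image'][60:260,270:480,::-1],(420,400)); b=cv2.resize(q['image'][130:330,110:390,::-1],(380,271))
c=np.zeros((400,800,3),np.uint8); c[:,:420]=a; c[:271,420:]=b; cv2.imwrite('pics/c5.png',c)
E
```

```text
49.7 [0.4959 0.4009 0.2785] 0.0556 [-0.2 -0.4 -0.1]
scene holder_yellow 0.87 [0.5907 0.1156 0.021 ]
scene holder_yellow 0.78 [ 7.242e-01 -1.600e-02  2.000e-04]
scene holder_red 0.62 [0.5944 0.0252 0.0218]
scene drill_chuck 0.73 [0.59   0.2106 0.0213]
scene drill_chuck 0.2 [0.5924 0.022  0.0209]
top holder_blue 0.59 [0.4963 0.2094 0.0234]
top holder_yellow 0.97 [ 7.275e-01 -1.830e-02 -3.000e-04]
top holder_yellow 0.85 [0.5931 0.1176 0.0178]
top holder_red 0.75 [0.592  0.0215 0.017 ]
top face_mill 0.59 [0.5    0.0182 0.022 ]
top drill_chuck 0.63 [0.5891 0.2134 0.0241]
```

View pics/c5.png

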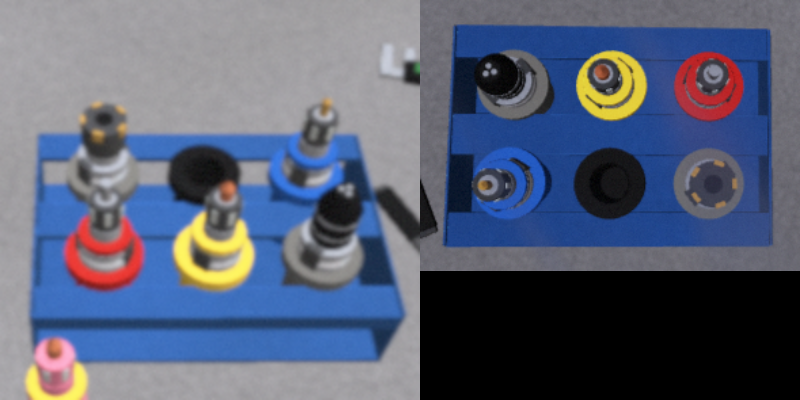

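The picture shows red in red (105,240), yellow in yellow (215,240) and blue in blue (308,165). Black (205,175) is empty, the face mill and chuck are untouched, and the arm is clear of the rack.

```bash
python3 -c "
from cell import *
print(sign_off())"
```

```text
the job is handed in; nothing more can be done
None
```

The red, blue and yellow holders are each upright and seated in their own socket, the black socket is empty, the face mill and drill chuck were left alone, and the job was handed in at about 50 s.

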